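# Check the dough mixer's emergency stop

### The job

Before the shift, test the dough mixer's emergency stop: press the red mushroom button on the yellow box fully down until it latches, then turn its head clockwise (seen from above) most of a quarter turn to free it, and let go so that it springs back up. Do not press the green start button.

Things in the scene. Friction and masses are not known exactly. Their poses are not given: they have to be found in the camera images.
- stop_top (a point): centre of the flat top of the red emergency-stop head, moving with it, z up. Head: round, 40 mm across, 26 mm tall (straight side 6 to 23 mm below the top), white marks; grip it across at any yaw. It stands on a 22 mm stem over a fixed yellow box 80 x 80 x 60 mm (collar 32 mm wide, 8 mm high). Top: 110 mm above the table and 50 mm above the box when up, about 8 mm lower when latched
- stop_plunger (a joint): travel of the red button in m: 0 up, grows as it is pressed straight down, 0.010 at the bottom stop. It snaps past a detent within the first 5 mm (8 N at most) and stays latched at about 0.008 when let go; turning the head frees it, and a light spring (2 to 3 N) lifts it to 0 once nothing holds it
- stop_head (a joint): turn of the red head about the vertical in rad: 0 at the start, grows as the head is turned clockwise seen from above, stop at 1.4 (80 degrees). The latch lets go at about 0.8; the head stays at the angle where it is left. Turning takes about 0.05 N m
- start_button (a joint): travel in m of the green mushroom button on the grey box, of the same size as the red one: 0 up, 0.008 fully pressed; a bystander that must not be pressed. A white box with a black timer knob, and a shaker with a red lid, stand nearby too. The three boxes stand 0.14 m or more apart (centres) and swap places
There are look-alikes about, which are no part of the job. Leave any blue or orange look-alike of the part that bears start_button alone. Of the things that look like the part that bears stop_top, the largest one is meant.

How it is judged (in metres and radians):
On the way, in this order (a step that is already met when the one before it is completed fails the run):
1. the red button is pressed down (at least 7 mm) with its head not yet turned (under 20 degrees) (value of joint stop_plunger above 0.007 m and value of joint stop_head below 0.35 rad), for 0.2 s.
2. the head is turned clockwise by at least 35 degrees and the button has sprung back up (within 2 mm) (value of joint stop_plunger below 0.002 m and value of joint stop_head above 0.6 rad), for 0.2 s.
At the end, for the whole second after the job is handed in: The red button is up again (within 2 mm of its upper stop) with its head turned clockwise by at least 35 degrees, and the green button is up (within 3 mm) (all of step 2 and value of joint start_button below 0.003 m); the robot touches nothing.
It fails at once if the green start button is pressed (over 3 mm) (value of joint start_button above 0.003 m).
It also fails if it takes over 38 s, if anything falls off the work surface, if the arm or the gripper's body presses on something with over 40 N, if the wrist force passes 120 N, or if a joint passes its speed limit or range.

### The arm

A 7-joint arm with a two-finger parallel gripper is mounted at the origin on the work surface. World frame = base frame: x ahead of the robot, y to its left, z up, the work surface at z = 0. Lengths are in mm, angles in rad, forces in N, time in s.
With the tool pointing down it reaches from about 425 to 1025 mm from the base axis. Payload 9.4 kg.
Tool frame: the origin (TCP) lies at the very end of the fingers, on their centre line; the grasp point (between the pads) lies 19 mm behind it; z points along the fingers, y is the direction in which the jaws open and shut (so a half turn about z gives the same grasp; the last joint's range is limited). The gripper opens to 93 mm and grips with 3 to 60 N. Pads are 15 mm wide; open, the fingers measure 128 mm over their backs; the gripper's body (75 mm by 188 mm) begins 65 mm behind the grasp point.
Start: joints at [-1.225, 0.599, -0.003, 1.599, 0.002, 0.943, -0.08], TCP at [297.483, 661.157, 218.618] pointing down, gripper open.
Joint ranges: [-2.57, 2.57], [-0.35, 1.97], [-1.29, 1.29], [0.11, 2.56], [-1.05, 4.19], [0.11, 1.86], [-2.63, 2.63]. Speed limits (rad/s): [2.22, 2.22, 3.01, 3.01, 3.14, 3.14, 3.14].

### API

Orientations are given as a rotation vector (axis times angle).
In Python, from station import robot, snapshot, camera_model, job_done, models gives the robot as it stands.
- The arm moves only by the tool move_arm, never from a script. Its argument "steps" is a list of rows, each a list of 4 numbers: the shift along the tool's x, y, z in m, then the turn about the tool's z in units of 6 degrees (1.0 is 6 degrees). In form: [[dx, dy, dz, twist], ...]. A call has 1 to 5 rows; each row shifts and turns the commanded pose from where the row before left it, along the tool's axes as they then stand; what a row does not reach is not made up. A row lasts 1/10 s, in which the tool goes at most 50 mm and 8.59 degrees, less where a joint would pass 70% of its speed; a pose out of reach is approached as far as the arm can. A call with a gripper value outside its range is refused whole. "fingers" is the finger opening in m, from 0 to 0.093, set as the call begins (left out, the last holds). The fingers move at their own pace and stop on an object; "newtons" is the grip in N (left out, the last holds). Time passes only in rows, so rows that do not move let the fingers close. It gives the time, the measured TCP pose, the force and the opening at its end, in the units of the state.
- robot.get_obs(): the state, without advancing time (a new reading comes with each control period).
- snapshot(name): name is "scene" or "top" or "wrist"; returns the picture (400x640x3 uint8, blue, green, red); there is no depth.
- camera_model(name): a dict with "fov_y" (degrees; the focal length in pixels is half the picture's height over the tangent of half this angle, whatever the lens; pixels are square), "cx", "cy" (the principal point, pixels), "k1" (the pictures are not rectified: a ray, as slopes to the right and down, at radius r is drawn at 1 + k1 r^2 times it, then the intrinsics apply), "R" (3x3) and "t" (3): a world point X has camera coordinates R X + t. Camera axes: x right, y down, z forward; pixel columns grow to the right and rows downward; lengths in mm; the calibration is good to about 2 mm. A picture is of the moment at which its call begins: read the wrist's pose just before it. camera_model takes no time and is no camera call; for the wrist camera it gives the pose at the moment of the call.
- job_done(): hands the job in, once; it reports no verdict.
Trained networks look in the newest picture that a camera, given by its name, has taken for a name from the list of things; names that differ only in an ending like _2 or _b are one class to them, and where a whole thing is asked for, a point or a joint stands for the part that bears it (a point fixed in the world has none). Each returns a list of dicts, best first, with "confidence" (0 to 1); they miss things now and then, are a little off and sometimes report something else, mostly with a low value. They report only what shows in the picture. A call takes as long as a camera call. They do not tell look-alikes from the thing itself.
- models.recognise(name, camera): "point" ([x, y, z] in mm, in world coordinates, good to about 4 mm: the middle of the surface that is visible of it).
The state is a dict: "time": time; "joint_positions": joint angles; "joint_vel": joint speeds; "effort": joint torques, N m; "tool_pos": TCP position; "ee_rot": TCP orientation; "force": force on the tool from outside, world axes, zero at the start; "moment": the same for the moment, N m; "gripper_width": finger opening in mm.
Only numpy, scipy, OpenCV 4.12 (cv2) and the standard library are available. Lean on these libraries where they do the work, as an engineer would, in place of code of your own. Each camera call takes 0.05 s, during which the arm holds its last target. There are 200 camera calls.

## Working session

There is one attempt and no reset: what is moved stays moved. The work goes in short steps, Python scripts to look and compute and a tool call to move; the robot and the scene stay as the last step left them, time stands still between calls to the robot, and variables do not carry over. Pictures are saved under pics/ and viewed, about 8 in all and at most 12, crops included, and the job is handed in when it is done.

Besides the shell and the picture viewer there is one more tool, called after "Request:" as a command line: name --pt "numbers of a row" for each row, then --argument value for the rest. move_arm: Moves the arm, as the interface text tells. Its arguments: {"type":"object","properties":{"steps":{"type":"array","items":{"type":"array","items":{"type":"number"}}},"fingers":{"type":"number"},"newtons":{"type":"number"}},"required":["steps"]}

```bash
mkdir -p pics; python3 - <<'E'
from station import robot, snapshot, camera_model, models
import cv2
o=robot.get_obs();print(o['time'],o['tool_pos'],o['ee_rot'],o['gripper_width'])
for c in ['scene','top']:
    cv2.imwrite(f'pics/{c}1.png',snapshot(c))
    for n in ['stop_top','start_button']:
        for d in models.recognise(n,c): print(c,n,d)
E
```

```text
0.0 [297.28621716 660.73907259 217.78129179] [-6.59045122e-01 -3.07151699e+00  2.35289858e-03] 93.12178492234327
scene stop_top {'point': [499.6, -279.6, 110.8], 'confidence': 0.84}
scene stop_top {'point': [541.9, -401.9, 74.9], 'confidence': 0.77}
scene stop_top {'point': [375.6, -310.1, 71.6], 'confidence': 0.59}
scene start_button {'point': [476.9, -116.4, 109.5], 'confidence': 0.78}
scene start_button {'point': [349.4, 15.2, 106.6], 'confidence': 0.73}
scene start_button {'point': [502.3, 32.7, 106.6], 'confidence': 0.5}
top stop_top {'point': [537.3, -395.7, 77.1], 'confidence': 0.68}
top stop_top {'point': [492.3, -271.4, 109.4], 'confidence': 0.57}
top stop_top {'point': [368.7, -306.5, 81.9], 'confidence': 0.48}
top start_button {'point': [491.9, 37.2, 107.2], 'confidence': 0.84}
top start_button {'point': [342.9, 16.2, 108.7], 'confidence': 0.53}
```

View pics/scene1.png

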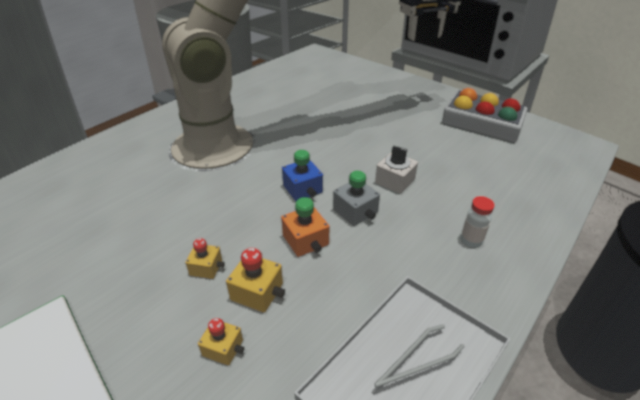

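View pics/top1.png

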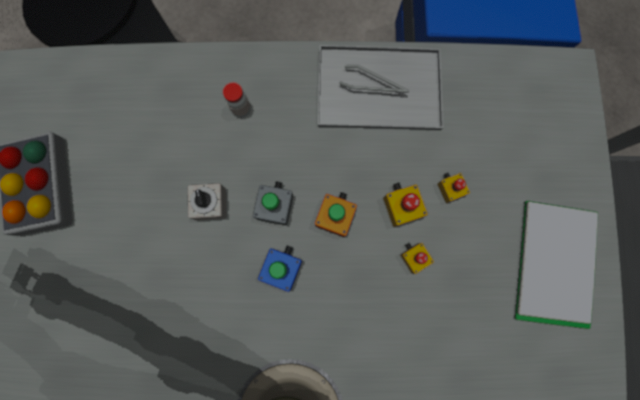

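The top view shows the large red button on the big yellow box at about (411,203), with two smaller look-alikes at (459,184) and (421,258). The scene view agrees, with the large one at (252,260). Both views place it near (495,-275,110). I'll swing the arm round in an arc.

Request:
move_arm --pt "-0.049 -0.006 0 0.7" --pt "-0.049 -0.006 0 0.7" --pt "-0.049 -0.006 0 0.7" --pt "-0.049 -0.006 0 0.7" --pt "-0.049 -0.006 0 0.7" --fingers 0.065 --newtons 40

```text
time: 0.8
tool_pos: [488.2, 503.3, 218.6]
ee_rot: [1.212, 2.898, 0.0]
force: [0.3, 0.7, 0.2]
gripper_width: 65.8
```

Request:
move_arm --pt "-0.049 -0.006 0 0.75" --pt "-0.049 -0.006 0 0.75" --pt "-0.049 -0.006 0 0.75" --pt "-0.049 -0.006 0 0.75" --pt "-0.049 -0.006 0 0.75"

```text
time: 1.3
tool_pos: [605.8, 287.9, 218.6]
ee_rot: [1.755, 2.606, 0.001]
force: [0.7, -0.0, -0.2]
gripper_width: 64.9
```

Request:
move_arm --pt "-0.049 -0.006 0 0.8" --pt "-0.049 -0.006 0 0.8" --pt "-0.049 -0.006 0 0.8" --pt "-0.049 -0.006 0 0.8" --pt "-0.049 -0.006 0 0.8"

```text
time: 1.8
tool_pos: [629.4, 43.8, 218.7]
ee_rot: [2.258, 2.184, 0.001]
force: [-0.1, 0.1, -1.0]
gripper_width: 65.3
```

```bash
cat > h.py <<'E'
from station import robot, snapshot, camera_model, models, job_done
import cv2, numpy as np
from scipy.spatial.transform import Rotation as R
def st(target=None):
    o=robot.get_obs();M=R.from_rotvec(o['ee_rot']).as_matrix()
    print(round(o['time'],2),o['tool_pos'].round(1) if hasattr(o['tool_pos'],'round') else o['tool_pos'],'ty',M[:,1].round(3),'F',np.round(o['force'],1),'M',np.round(o['moment'],2),'w',round(o['gripper_width'],1),'q',np.round(o['joint_positions'],2))
    if target is not None: print('tool delta mm',(M.T@(np.array(target)-o['tool_pos'])).round(1))
    return o
def ray(c,uv):
    f=200/np.tan(np.radians(c['fov_y'])/2)
    d=np.array([(uv[0]-c['cx'])/f,(uv[1]-c['cy'])/f]);s=d.copy()
    for _ in range(20): s=d/(1+c['k1']*(s@s))
    Rm=np.array(c['R']);return -Rm.T@np.array(c['t']), Rm.T@np.array([*s,1])
def head(img):
    h=cv2.cvtColor(img,cv2.COLOR_BGR2HSV)
    m=(((h[...,0]<8)|(h[...,0]>172))&(h[...,1]>130)&(h[...,2]>60)).astype(np.uint8)
    m=cv2.morphologyEx(m,cv2.MORPH_CLOSE,np.ones((9,9)))
    n,l,s,c=cv2.connectedComponentsWithStats(m)
    return [(s[i],c[i].round(1)) for i in range(1,n) if s[i][4]>60]
E
python3 -c "
from h import *
st([495,-275,218])"
```

```text
1.8 [629.4  43.8 218.7] ty [ 0.999 -0.034  0.001] F [-0.1  0.1 -1. ] M [-0.03  0.   -0.03] w 65.3 q [-0.38  0.5   0.32  1.84 -0.21  0.83  0.02]
tool delta mm [-323.1 -123.6    0.6]
```

Request:
move_arm --pt "-0.049 -0.008 0 0.8" --pt "-0.049 -0.008 0 0.8" --pt "-0.049 -0.008 0 0.8" --pt "-0.049 -0.008 0 0.8" --pt "-0.049 -0.008 0 0.8"

```text
time: 2.3
tool_pos: [541.8, -186.8, 218.8]
ee_rot: [2.662, 1.666, 0.001]
force: [0.9, -0.5, 0.1]
gripper_width: 65.3
```

```bash
python3 -c "
from h import *
st([495,-275,218]); c=camera_model('wrist'); im=snapshot('wrist'); cv2.imwrite('pics/w1.png',im)
for a in head(im):
    C,d=ray(c,a[1]); print(a,(C+d*(110-C[2])/d[2]).round(1))
for d in models.recognise('stop_top','wrist'): print(d)
"
```

```text
2.3 [ 541.8 -186.8  218.8] ty [ 0.899 -0.437  0.001] F [ 0.9 -0.5  0.1] M [-0.07  0.08  0.04] w 65.3 q [-0.08  0.45  0.45  1.97 -0.27  0.78  0.07]
tool delta mm [-99.8  -3.5   0.8]
(array([299, 261,  32,  27, 697], dtype=int32), array([314.3, 275.7])) [ 498.1 -265.6  110. ]
(array([238, 318,  11,  14,  96], dtype=int32), array([243.4, 324.4])) [ 396.2 -286.7  110. ]
(array([378, 318,  19,  23, 298], dtype=int32), array([386. , 330.1])) [ 541.8 -366.5  110. ]
{'point': [499.0, -268.8, 111.1], 'confidence': 0.81}
{'point': [540.9, -397.7, 76.0], 'confidence': 0.61}
{'point': [376.6, -311.4, 74.8], 'confidence': 0.54}
```

View pics/w1.png

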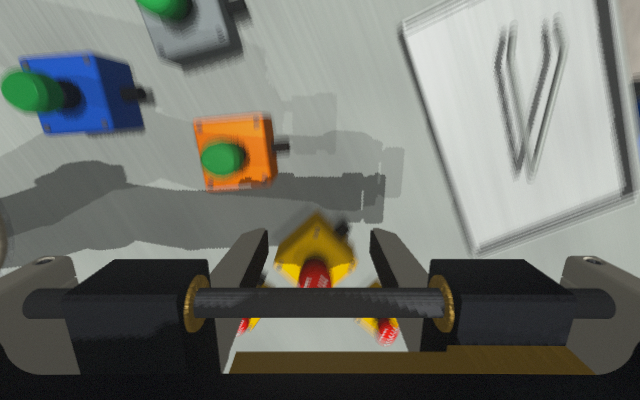

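The large red button is at about (314,276) but partly hidden by the gripper. I'll go past it so the wrist camera sees it clearly.

Request:
move_arm --pt "-0.049 0 0 0" --pt "-0.049 0 0 0" --pt "-0.049 0 0 0" --pt "-0.025 0 0 0" --pt "0 0 0 0"

```text
time: 2.9
tool_pos: [465.6, -343.6, 219.1]
ee_rot: [2.663, 1.663, -0.001]
force: [0.3, 0.4, 0.6]
gripper_width: 64.8
```

```bash
cat > l.py <<'E'
from h import *
import sys
st([495,-275,218]); c=camera_model('wrist'); im=snapshot('wrist'); cv2.imwrite(sys.argv[1],im)
for a in head(im):
    C,d=ray(c,a[1]); print(a,(C+d*(110-C[2])/d[2]).round(1),'C',C.round(1),'d',d.round(3))
for d in models.recognise('stop_top','wrist'): print(d)
st()
E
python3 l.py pics/w2.png
```

```text
2.9 [ 465.6 -343.6  219.1] ty [ 0.898 -0.439  0.001] F [0.3 0.4 0.6] M [-0.08  0.15  0.03] w 64.8 q [ 0.22  0.45  0.45  1.96 -0.27  0.79  0.37]
tool delta mm [74.6 -3.7  1. ]
(array([ 296,   99,   40,   41, 1281], dtype=int32), array([315.7, 118.8])) [ 496.5 -274.   110. ] C [ 500.1 -272.   385.6] d [-0.013 -0.008 -1.037]
(array([216, 179,  26,  25, 492], dtype=int32), array([228.5, 190.5])) [ 387.1 -297.9  110. ] C [ 500.1 -272.   385.6] d [-0.397 -0.091 -0.967]
(array([386, 188,  26,  25, 469], dtype=int32), array([398.6, 200.3])) [ 536.9 -382.6  110. ] C [ 500.1 -272.   385.6] d [ 0.128 -0.384 -0.957]
{'point': [540.2, -400.6, 72.4], 'confidence': 0.96}
{'point': [372.5, -305.5, 75.2], 'confidence': 0.84}
{'point': [494.4, -280.1, 112.0], 'confidence': 0.61}
3.0 [ 468.  -339.7  218.6] ty [ 0.901 -0.434  0.   ] F [ 0.5 -0.1  0.3] M [-0.06  0.09 -0.04] w 64.6 q [ 0.22  0.45  0.44  1.96 -0.27  0.79  0.37]
```

View pics/w2.png

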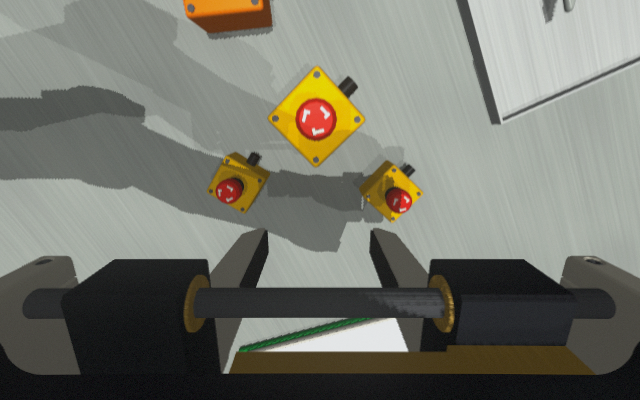

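The large red head is at about (316,119), almost straight below the camera, so its position hardly depends on height: about (496.5,-274). In the tool frame the shift needed is about x +76, y -2.5 mm.

Request:
move_arm --pt "0.038 -0.0015 0 0" --pt "0.038 -0.001 0 0" --pt "0 0 0.04 0" --pt "0 0 0.035 0" --pt "0 0 0 0"

```text
time: 3.5
tool_pos: [497.8, -266.6, 140.2]
ee_rot: [-2.652, -1.674, 0.005]
force: [-0.4, 0.5, 0.0]
gripper_width: 65.0
```

```bash
python3 - <<'E'
from h import *
st([496.5,-274,79])
im=snapshot('top');cs={}
L=[]
for n in ['top','scene']:
    c=camera_model(n);im=snapshot(n)
    print(n,[(a[0].tolist(),a[1]) for a in head(im)])
    cv2.imwrite(f'pics/{n}2.png',im)
cv2.imwrite('pics/w3.png',np.vstack([snapshot('wrist')[180:],cv2.resize(cv2.imread('pics/scene2.png')[200:340,150:350],(640,448))[:340]]))
st([496.5,-274,79])
E
```

```text
3.5 [ 497.8 -266.6  140.2] ty [ 0.903 -0.43  -0.007] F [-0.4  0.5  0. ] M [-0.04  0.1  -0.01] w 65.0 q [ 0.13  0.54  0.38  2.05 -0.34  0.61  0.3 ]
tool delta mm [-7.3  2.5 61.2]
top [([223, 83, 19, 19, 285], array([232.2,  91.9])), ([0, 147, 19, 22, 356], array([  8.5, 156.7])), ([24, 168, 22, 22, 376], array([ 35.1, 178.1]))]
scene [([503, 99, 17, 12, 119], array([511.8, 103.6])), ([477, 102, 17, 12, 162], array([485.2, 107.7])), ([473, 197, 21, 17, 275], array([482.6, 204.7])), ([194, 240, 13, 12, 103], array([199.9, 245.9])), ([242, 250, 19, 20, 296], array([250.8, 260.4])), ([209, 319, 15, 16, 186], array([216.4, 326.8]))]
3.7 [ 499.4 -270.5  145.1] ty [ 0.901 -0.434  0.002] F [-1.4  0.  -0. ] M [-0.12  0.09  0.  ] w 65.1 q [ 0.13  0.53  0.39  2.05 -0.34  0.62  0.3 ]
tool delta mm [-4.4 -1.3 66.1]
```

View pics/w3.png

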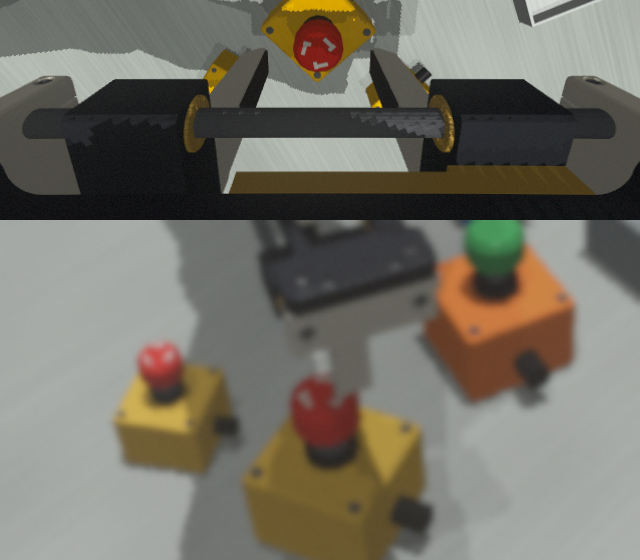

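The wrist view shows the head at about (318,227), centred between the fingers. I'll measure its offset from the tool over several pictures.

```bash
python3 - <<'E'
from h import *
P=[];D=[]
for i in range(4):
    c=camera_model('wrist');o=robot.get_obs();im=snapshot('wrist')
    M=R.from_rotvec(o['ee_rot']).as_matrix()
    b=[x for x in head(im) if 280<x[1][0]<350 and x[0][4]>500]
    uv=b[0][1]; x,y,w,hh,_=b[0][0]
    C,d=ray(c,uv)
    X=C+d*(108-C[2])/d[2]; P.append(o['tool_pos']); D.append(np.r_[M.T@(X-o['tool_pos']),X,M.T@(C-o['tool_pos'])]); print(b[0][0],uv)
print(np.mean(P,0).round(1)); print(np.round(D,1)); print(np.mean(D,0).round(1))
E
```

```text
[ 293  198   50   54 2030] [317.2 224.4]
[ 293  198   49   53 2026] [317.1 224.2]
[ 293  198   50   53 2033] [317.2 224.1]
[ 293  198   50   53 2029] [317.3 224.1]
[ 499.3 -270.7  145.2]
[[-1.300e+00 -1.300e+00  3.710e+01  4.978e+02 -2.711e+02  1.080e+02
   7.920e+01 -4.000e-01 -1.666e+02]
 [-1.200e+00 -1.400e+00  3.730e+01  4.977e+02 -2.712e+02  1.080e+02
   7.920e+01 -4.000e-01 -1.666e+02]
 [-1.100e+00 -1.300e+00  3.720e+01  4.977e+02 -2.712e+02  1.080e+02
   7.920e+01 -3.000e-01 -1.666e+02]
 [-1.000e+00 -1.300e+00  3.710e+01  4.977e+02 -2.711e+02  1.080e+02
   7.920e+01 -4.000e-01 -1.666e+02]]
[-1.100e+00 -1.300e+00  3.720e+01  4.977e+02 -2.711e+02  1.080e+02
  7.920e+01 -4.000e-01 -1.666e+02]
```

Request:
move_arm --pt "-0.0025 -0.001 0.02 0" --pt "0 0 0.02 0" --pt "0 0 0.015 0" --pt "0 0 0.011 0" --pt "0 0 0 0"

```text
time: 4.4
tool_pos: [496.1, -272.1, 76.9]
ee_rot: [-2.659, -1.67, 0.001]
force: [-0.2, 0.2, -0.2]
gripper_width: 65.0
```

Request:
move_arm --pt "0 0 0 0" --pt "0 0 0 0" --pt "0 0 0 0" --pt "0 0 0 0" --pt "0 0 0 0" --fingers 0.03 --newtons 40

```text
time: 4.9
tool_pos: [497.2, -272.5, 78.2]
ee_rot: [2.659, 1.671, 0.001]
force: [1.8, -0.5, 1.4]
gripper_width: 38.9
```

```bash
python3 -c "
from h import *
st([496.5,-273,79])"
```

```text
4.9 [ 497.2 -272.5   78.2] ty [ 0.901 -0.434  0.002] F [ 1.8 -0.5  1.4] M [-0.21 -0.19  0.03] w 38.9 q [ 0.19  0.63  0.31  2.09 -0.4   0.47  0.36]
tool delta mm [-0.8 -0.4 -0.8]
```

Gripped at 38.9 mm, which is the full head width. Now I'll press down.

Request:
move_arm --pt "0 0 0.002 0" --pt "0 0 0.002 0" --pt "0 0 0.002 0" --pt "0 0 0.002 0" --pt "0 0 0.001 0"

```text
time: 5.4
tool_pos: [497.1, -272.4, 68.5]
ee_rot: [2.659, 1.671, 0.001]
force: [3.0, -1.3, 2.5]
gripper_width: 39.3
```

Request:
move_arm --pt "0 0 0.001 0" --pt "0 0 0 0" --pt "0 0 0 0" --pt "0 0 0 0"

```text
time: 5.8
tool_pos: [497.1, -272.5, 68.2]
ee_rot: [2.659, 1.671, 0.001]
force: [2.4, -1.0, 9.4]
gripper_width: 38.7
```

```bash
python3 -c "
from h import *
st();im=snapshot('scene');print([(a[0].tolist(),a[1]) for a in head(im)]);st()
cv2.imwrite('pics/s3.png',cv2.resize(im[180:330,150:350],(800,600),interpolation=cv2.INTER_CUBIC))"
```

```text
5.8 [ 497.1 -272.5   68.2] ty [ 0.901 -0.434  0.001] F [ 2.4 -1.   9.4] M [-0.23 -0.36 -0.05] w 38.7 q [ 0.2   0.65  0.29  2.1  -0.41  0.45  0.37]
[([503, 99, 17, 12, 119], array([511.8, 103.6])), ([477, 102, 17, 12, 164], array([485.2, 107.7])), ([473, 197, 21, 17, 276], array([482.6, 204.7])), ([194, 240, 12, 12, 101], array([199.7, 245.9])), ([209, 319, 15, 16, 185], array([216.4, 326.9]))]
5.85 [ 497.1 -272.5   68.2] ty [ 0.901 -0.434  0.001] F [ 2.2 -0.4  8.3] M [-0.21 -0.43  0.05] w 38.9 q [ 0.2   0.65  0.29  2.1  -0.41  0.45  0.37]
```

Force went from about 2 N to 9 N at 10 mm of travel, so the button is at its bottom stop. I'll ease off 1 mm and turn about 62° clockwise (positive twist about the downward tool z).

Request:
move_arm --pt "0 0 -0.001 0" --pt "0 0 0 1.0" --pt "0 0 0 1.0" --pt "0 0 0 1.0" --pt "0 0 0 1.0"

```text
time: 6.35
tool_pos: [498.4, -273.5, 69.1]
ee_rot: [2.948, 1.074, 0.004]
force: [6.3, -3.9, 3.0]
gripper_width: 38.8
```

Request:
move_arm --pt "0 0 0 1.2" --pt "0 0 0 1.2" --pt "0 0 0 1.2" --pt "0 0 0 1.2" --pt "0 0 0 1.2"

```text
time: 6.85
tool_pos: [499.3, -275.8, 69.7]
ee_rot: [3.133, 0.108, 0.008]
force: [7.8, -9.4, 3.0]
gripper_width: 39.0
```

```bash
python3 -c "
from h import *
st()"
```

```text
6.85 [ 499.3 -275.8   69.7] ty [ 0.069 -0.998  0.007] F [ 7.8 -9.4  3. ] M [-2.38 -1.56  0.07] w 39.0 q [ 0.02  0.7   0.58  2.1  -0.76  0.54 -0.33]
```

Request:
move_arm --pt "0 0 0 0" --pt "0 0 0 0" --pt "0 0 0 0" --pt "0 0 0 0" --pt "0 0 0 0" --fingers 0.068

```text
time: 7.35
tool_pos: [496.0, -271.6, 68.4]
ee_rot: [-3.138, -0.117, 0.001]
force: [-0.6, -0.2, -0.3]
gripper_width: 68.0
```

Request:
move_arm --pt "0 0 -0.02 0" --pt "0 0 -0.03 0" --pt "0 0 -0.045 0" --pt "0 0 -0.045 0" --pt "0 0 0 0"

```text
time: 7.85
tool_pos: [498.0, -273.9, 213.4]
ee_rot: [3.137, 0.116, 0.01]
force: [0.3, -0.2, -0.7]
gripper_width: 67.9
```

```bash
python3 -c "
from h import *
st();im=snapshot('scene');print([(a[0].tolist(),a[1]) for a in head(im)]);w=snapshot('wrist');
a=cv2.imread('pics/scene1.png');f=lambda i:cv2.resize(i[230:320,200:310],(400,327),interpolation=cv2.INTER_CUBIC)
b=cv2.resize(w[60:280,180:440],(400,338))
cv2.imwrite('pics/s4.png',np.vstack([np.hstack([f(a),f(im)]),np.hstack([b,b*0])])[:600])
for d in models.recognise('stop_top','scene'): print(d)
st()"
```

```text
7.85 [ 498.  -273.9  213.4] ty [ 0.074 -0.997  0.003] F [ 0.3 -0.2 -0.7] M [0.04 0.13 0.04] w 67.9 q [-0.14  0.53  0.82  2.01 -0.53  0.82 -0.52]
[([503, 99, 17, 12, 119], array([511.8, 103.6])), ([477, 102, 17, 12, 162], array([485.2, 107.7])), ([473, 197, 21, 17, 275], array([482.7, 204.7])), ([194, 241, 12, 11, 98], array([199.7, 246.1])), ([242, 249, 20, 21, 309], array([251.3, 260.2])), ([208, 319, 16, 17, 200], array([216.3, 326.6]))]
{'point': [497.1, -281.5, 109.5], 'confidence': 0.84}
{'point': [543.3, -403.7, 76.6], 'confidence': 0.67}
{'point': [377.1, -309.0, 70.0], 'confidence': 0.46}
8.0 [ 496.3 -271.4  208.3] ty [ 0.075 -0.997 -0.001] F [-0.3  0.8  0.2] M [0.01 0.14 0.01] w 67.9 q [-0.14  0.54  0.82  2.01 -0.53  0.82 -0.51]
```

View pics/s4.png

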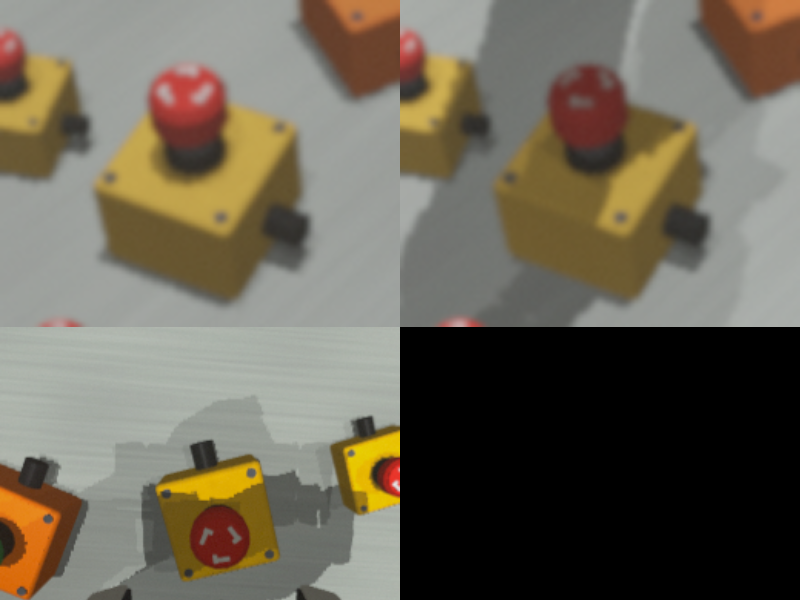

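The before/after crops show the head at the same height as at the start (top at row ~65 in both), with its marks turned by about 60°. The gripper is clear, so I'm handing in.

```bash
python3 -c "
from h import *
print(job_done());st()"
```

```text
the job is handed in; nothing more can be done
None
the job is handed in; nothing more can be done
```

I tested the emergency stop and handed the job in at about 8 s of the 38 s allowed; handing in reports no verdict.

- **Press:** I gripped the large red head (39 mm between the pads) and pushed it down 10 mm. The force rose from about 2 N to 9 N at the bottom, which I read as the bottom stop. I held it there for over 0.2 s.
- **Turn and release:** I turned it about 60° clockwise, opened the fingers and withdrew to about 210 mm.

**Last checks:**
- The scene camera put the head top at about 109.5 mm, and it sits at the same picture row as before, so it is up again.
- Its marks look turned by about 60°.
- The force on the tool was close to zero.
- I saw no contact with the green, blue or orange buttons, and the arm passed well above them. I did not measure the green button's height again at the end.

**Not confirmed:**
- I could not read the joints, so the press depth and turn are inferred from the tool's motion, the forces and the pictures.
- I did not check separately that the button stayed latched when let go, because I held the grip from the press through the turn.
- The position readings scattered by 2 to 5 mm, and there was a side load of about 12 N during the turn. Both stayed within limits.

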